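Continue loading the vial rack in order

TASK

Carry on filling the green vial rack in order: first put the blue-capped vial into the hole marked with two dots, then the black-capped vial into the hole marked with three dots. Set each one down upright on the bottom of its hole rather than dropping it in, and leave the white-capped vial in the one-dot hole where it is.

Things in the scene. Friction and masses are not known exactly. Their poses are not given: they have to be found in the camera images.
- rack: Green block 80 x 238 mm and 38 mm high, fixed to the worktop, turned any way round. Origin at the centre of its underside, z up, y along its length. Four round holes 40 mm wide, rims bevelled 2 mm, flat floor 16 mm above the origin (22 mm deep), centres at x = +8 mm and y = +84, +28, -28, -84 mm. Raised white dots beside each hole, on the block's top towards -x, number it: one dot at y = +84, two at +28, three at -28, four at -84.
- blue_vial: Sample vial with a bright blue cap, standing on the worktop 70 mm or more from centre to centre from the other vials; straight cylinder 28 mm in diameter and 60 mm tall, 25 to 50 g, may be held anywhere on its height, cap included (its upper 38 mm stand clear of the rack when it is on the floor of a hole). Origin at the centre of its underside, z up its axis.
- black_vial: Sample vial with a black cap, standing on the worktop in the same way; straight cylinder 28 mm in diameter and 60 mm tall, 25 to 50 g, may be held anywhere on its height, cap included (its upper 38 mm stand clear of the rack when it is on the floor of a hole). Origin at the centre of its underside, z up its axis.
- white_vial: Sample vial with a white cap, same shape, size and origin as the other two, already standing in the one-dot hole of the rack, its top 76 mm above the worktop. Two more white-capped vials stand on the worktop as bystanders. A tall bench instrument with its lid up stands beyond the vials to the left: come in over it, not low from the left.
Things that resemble listed ones, but are neither listed nor needed, are in the scene too. What is shaped like the blue_vial but orange or pink is not meant.

How it is judged:
By the outcome, as a careful person would: the job done as asked, in the order asked, and still so for the second after the job is handed in, with the robot touching nothing.
It also fails if it takes over 61 s, if anything falls off the work surface, if the arm or the gripper's body presses on something with over 40 N, if the wrist force passes 120 N, or if a joint passes its speed limit or range.

ROBOT

A 6-joint arm with a two-finger parallel gripper is mounted at the origin on a cart in front of the work surface, level with it; the furniture and walls round the work are solid. World frame = base frame: x ahead of the robot, y to its left, z up, the work surface at z = 0. Lengths are in m, angles in rad, forces in N, time in s.
With the tool pointing down it reaches from about 0.275 to 0.725 m from the base axis. Payload 15.9 kg.
Tool frame: the origin (TCP) lies where the fingers leave the gripper's body, on its centre line; the fingertips stand 73 mm ahead of it and the grasp point (between the pads) lies 54 mm ahead of it; z points along the fingers, y is the line along which they close (so a half turn about z gives the same grasp; the last joint's range is limited). The gripper opens to 85 mm and grips with 20 to 120 N. Pads are 22 mm wide; open, the fingers measure 114 mm over their backs; the gripper's body (76 mm by 85 mm) begins 54 mm behind the grasp point. The pads swing forward as they close: fully open they stand 13 mm farther back than shut.
Start: joints at [-1.196, 0.213, -0.034, 1.323, 0, 1.571], TCP at [0.183, -0.465, 0.304] pointing down, gripper open.
Joint ranges: [-2.98, 2.98], [-0.74, 1.72], [-1.14, 1.35], [-2.1, 2.04], [-1.57, 1.44], [-3.14, 3.14]. Speed limits (rad/s): [1.89, 1.89, 2.39, 2.57, 3.14, 3.14].

INTERFACE

Orientations are given as a rotation vector (axis times angle).
In Python, from rig import move_to, line_to, set_joints, set_gripper, sleep, solve_ik, read_state, snapshot, camera_info, Unreachable, close_job gives the robot as it stands. The module is installed in compiled form; this text tells all that it offers. Calls block until the motion is done:
- move_to(position, orientation): joint-space move of the TCP to a pose.
- line_to(position, orientation=None, rate=0.15): straight line of the TCP; orientation=None keeps the orientation; rate is the mean speed in m/s.
- set_joints(angles): joint-space move.
- set_gripper(opening, grasp_force=None): opening from 0.0 (shut) to 1.0 (fully open); grasp_force is the grip in N (None keeps the last); returns when the fingers have stopped.
- sleep(seconds).
- solve_ik(position, orientation): joint angles nearest the present ones, or None.
- read_state(): the state.
- snapshot(name): name is "scene" or "top"; returns (picture, depth): 480x640x3 uint8, blue, green, red; 480x640 float32, m along the optical axis (not along the pixel's ray), 0 where there is no reading.
- camera_info(name): a dict with "fov_y" (degrees; the focal length in pixels is half the picture's height over the tangent of half this angle, whatever the lens; pixels are square), "cx", "cy" (the principal point, pixels), "view" (4x4, takes a point from world to camera coordinates). Camera axes: x right, y down, z forward; pixel columns grow to the right and rows downward; lengths in m; the calibration is good to about 2 mm. A picture is of the moment at which its call begins. camera_info takes no time and is no camera call.
A pose or a line that the arm cannot do raises Unreachable and nothing moves.
- close_job(): hands the job in; it is judged then, once.
The state is a dict: "clock": time; "joints": joint angles; "joint_velocities": joint speeds; "tau": joint torques, N m; "tcp_pos": TCP position; "tool_rot": TCP orientation; "ft_force": force on the tool from outside, world axes, zero at the start; "torque": the same for the moment, N m; "grip_width": opening from 0.0 (shut) to 1.0 (fully open); "finger_force": force on a finger pad.
Only numpy, scipy, OpenCV 4.12 (cv2) and the standard library are available. Lean on these libraries where they do the work, as an engineer would, in place of code of your own. Each camera call takes 0.05 s, during which the arm holds its last target. There are 200 camera calls.

## Working session

There is one attempt and no reset: what is moved stays moved. The work goes in short steps, each a Python script; the robot and the scene stay as the last script left them, time stands still between calls to the robot, and variables do not carry over. Pictures are saved under pics/ and viewed, at most 10 in all, crops included, and the job is handed in when it is done.

```bash
mkdir -p pics; python3 - <<'E'
from rig import *
import cv2,numpy as np
for n in("scene","top"):
    p,d=snapshot(n); cv2.imwrite(f"pics/{n}0.png",p); np.savez(f"{n}0.npz",p=p,d=d)
    c=camera_info(n); print(n,c["fov_y"],c["cx"],c["cy"]); print(np.round(c["view"],3), (d==0).mean())
s=read_state();print(s["clock"],s["tcp_pos"],s["tool_rot"],s["grip_width"])
E
```

```text
scene 43.18955533654815 324.4544051133243 233.0822317103621
[[ 0.881 -0.473  0.016 -0.578]
 [-0.361 -0.694 -0.622  0.031]
 [ 0.305  0.543 -0.783  0.922]
 [ 0.     0.     0.     1.   ]] 0.003948567708333333
top 46.91434838089204 311.3989482825648 234.55804356197177
[[ 0.002 -1.    -0.019 -0.246]
 [-0.991  0.001 -0.136  0.503]
 [ 0.136  0.019 -0.991  0.84 ]
 [ 0.     0.     0.     1.   ]] 0.003984375
0.1 [ 0.18296418 -0.4650738   0.30345671] [-3.08560966e+00 -5.85124642e-01  2.98322456e-04] 1.0003176340614126
```

View pics/top0.png

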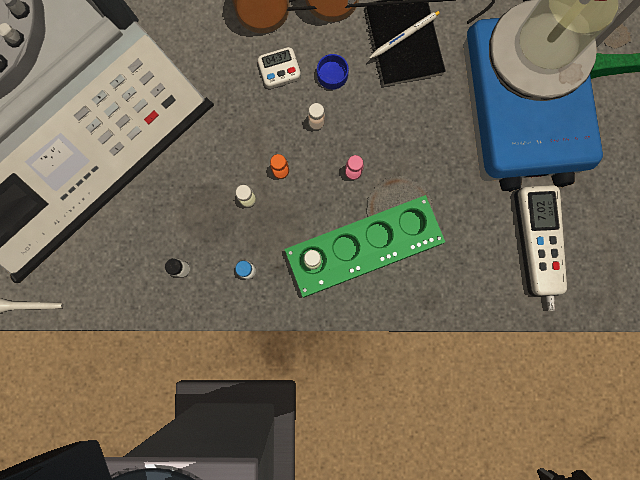

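View pics/scene0.png

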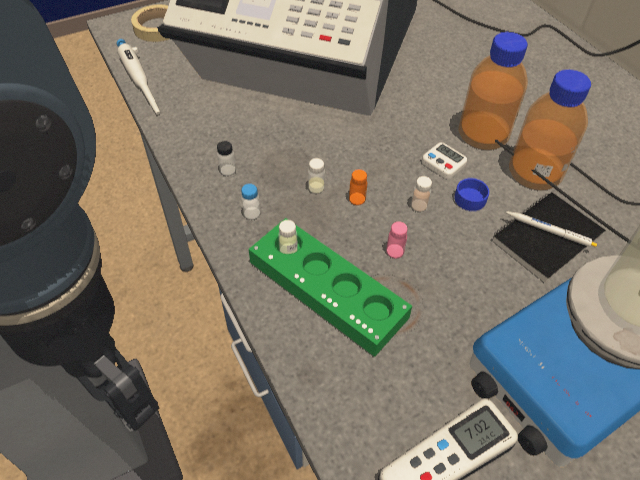

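The blue-capped vial is at top (244,269) and the black-capped one at (175,267). The white one is in the one-dot hole at (312,258), with the dot groups running 1 to 4 left to right on the rack's near side. Lookalikes are the orange (279,165) and pink (355,165) vials, the blue lid (332,71), and the white bystanders (245,196) and (316,115). Next I'll measure and confirm the caps and dots in one crop.

```bash
cat > h.py <<'E'
import cv2,numpy as np
from rig import *
def cam(n):
    c=camera_info(n); V=np.array(c["view"]); f=240/np.tan(np.radians(c["fov_y"])/2)
    return V[:3,:3],V[:3,3],f,c["cx"],c["cy"]
def cloud(n,d):
    R,t,f,cx,cy=cam(n); v,u=np.mgrid[:480,:640]
    return (np.dstack([(u-cx)/f*d,(v-cy)/f*d,d])-t)@R
def ray(n,uv,z):
    R,t,f,cx,cy=cam(n); C=-R.T@t; uv=np.atleast_2d(uv).astype(float)
    r=np.c_[(uv-[cx,cy])/f,np.ones(len(uv))]@R
    return C+r*((z-C[2])/r[:,2])[:,None]
def vial(n,d,box,zt=.06):
    """centre of the cap top: top-surface pixels cast onto the plane z=zt, circle fitted"""
    P=cloud(n,d); u0,v0,u1,v1=box; m=np.zeros(d.shape,np.uint8)
    m[v0:v1,u0:u1]=(np.abs(P[v0:v1,u0:u1,2]-zt)<.005)&(d[v0:v1,u0:u1]>0)
    c=max(cv2.findContours(m,cv2.RETR_EXTERNAL,cv2.CHAIN_APPROX_NONE)[0],key=cv2.contourArea)
    w=ray(n,c[:,0],zt)[:,:2]; (x,y),r=cv2.minEnclosingCircle((w*1000).astype(np.float32))
    return np.round([x,y,r,1000*np.median(P[m>0][:,2])],1),np.round(ray(n,np.argwhere(m)[:,::-1],zt)[:,:2].mean(0)*1000,1)
def rack(n,p,d):
    hsv=cv2.cvtColor(p,cv2.COLOR_BGR2HSV); P=cloud(n,d)
    m=(cv2.inRange(hsv,(45,80,40),(80,255,255))>0)&(np.abs(P[...,2]-.038)<.006)
    m=m.astype(np.uint8); cs,hi=cv2.findContours(m,cv2.RETR_CCOMP,cv2.CHAIN_APPROX_NONE)
    i=max(range(len(cs)),key=lambda k:cv2.contourArea(cs[k]))
    w=(ray(n,cs[i][:,0],.038)[:,:2]*1000).astype(np.float32)
    print(n,"rack",cv2.minAreaRect(w),"z",np.median(P[m>0][:,2]))
    for k in range(len(cs)):
        if hi[0][k][3]==i and cv2.contourArea(cs[k])>150:
            h=(ray(n,cs[k][:,0],.038)[:,:2]*1000).astype(np.float32)
            print("  hole",np.round(cv2.fitEllipse(h)[0],1),np.round(cv2.fitEllipse(h)[1],1))
    wm=cv2.inRange(hsv,(0,0,170),(179,70,255)); hull=np.zeros_like(m)
    cv2.fillPoly(hull,[cv2.convexHull(cs[i])],1)
    _,_,st,ce=cv2.connectedComponentsWithStats(wm*hull)
    for s,c in zip(st[1:],ce[1:]):
        if 4<s[4]<80: print("  dot",np.round(c),np.round(ray(n,c,.039)[0,:2]*1000,1),s[4])
E
python3 - <<'E'
from h import *
B={"top":dict(blue=(225,255,265,290),black=(155,250,200,285),whiteA=(230,175,262,215),wrack=(296,240,330,278)),
"scene":dict(blue=(235,175,270,225),black=(212,135,242,180),whiteA=(300,150,332,195),wrack=(272,212,304,252))}
for n in B:
    z=np.load(n+"0.npz"); p,d=z["p"],z["d"]; R,t,*_=cam(n); print(n,"C",-R.T@t)
    for k,b in B[n].items(): print(k,vial(n,d,b,.076 if k=="wrack" else .06))
    rack(n,p,d)
z=np.load("top0.npz")["p"]; cv2.imwrite("pics/crop.png",cv2.resize(z[180:305,150:450],None,fx=2.6,fy=2.6,interpolation=cv2.INTER_CUBIC))
E
```

```text
top C [ 0.38474355 -0.26229927  0.89565618]
blue (array([ 448.3, -142.5,   12.3,   59.7]), array([ 448.1, -142.3]))
black (array([450.9, -35.5,  12.6,  59.6]), array([450.8, -35.4]))
whiteA (array([ 565.6, -140.3,   12.5,   59.8]), array([ 565.7, -140.3]))
wrack (array([ 462.6, -247.1,   12.3,   75.7]), array([ 462.6, -247. ]))
top rack ((485.70684814453125, -328.4075622558594), (80.19119262695312, 237.87742614746094), 21.113882064819336) z 0.03774843962235578
  hole [ 462.6 -247.3] [40.6 41.1]
  hole [ 482.9 -299.4] [40.6 40.9]
  hole [ 502.8 -351.3] [40.4 41. ]
  hole [ 522.9 -403.1] [40. 41.]
  dot [424. 201.] [ 555.1 -421.9] 9
  dot [439. 238.] [ 496.7 -444.2] 9
  dot [431. 240.] [ 494.3 -431.7] 16
  dot [425. 242.] [ 491. -422.] 13
  dot [418. 244.] [ 487.1 -412.2] 15
  dot [412. 247.] [ 483.2 -402.6] 13
  dot [290. 252.] [ 474.3 -212.4] 7
  dot [394. 254.] [ 472.5 -374.7] 16
  dot [388. 256.] [ 469.  -365.3] 16
  dot [382. 258.] [ 464.7 -355.5] 15
  dot [358. 268.] [ 450.5 -317.4] 15
  dot [352. 270.] [ 446.8 -307.9] 14
  dot [321. 282.] [ 428.9 -260.3] 16
  dot [305. 290.] [ 4
[... 366 characters left out ...]
54968261719, -331.47918701171875), (83.39037322998047, 240.1146240234375), 21.041744232177734) z 0.03733955001297888
  hole [ 519.4 -407. ] [39.3 40.2]
  hole [ 499.4 -355. ] [39.1 40. ]
  hole [ 479.2 -302.8] [39.  40.6]
  dot [256. 248.] [ 414.2 -236.9] 9
  dot [270. 256.] [ 426.2 -261.2] 17
  dot [296. 276.] [ 444.5 -308.9] 16
  dot [302. 280.] [ 448.1 -318.3] 18
  dot [323. 296.] [ 462.6 -356.3] 19
  dot [329. 300.] [ 466.2 -365.9] 21
  dot [335. 304.] [ 470.1 -375.5] 19
  dot [404. 306.] [ 552.7 -422.1] 9
  dot [352. 316.] [ 481.  -403.2] 20
  dot [358. 321.] [ 484.8 -413.1] 20
  dot [364. 326.] [ 488.4 -423. ] 22
  dot [370. 330.] [ 492.2 -432.6] 22
  dot [376. 337.] [ 494.7 -444.9] 13
```

View pics/crop.png

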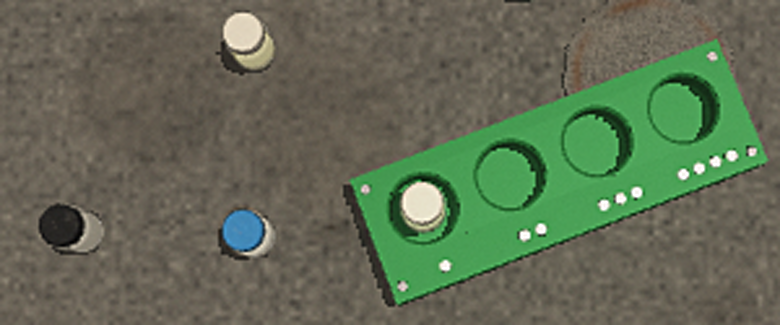

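Crop: blue cap at (244,230), black at (63,228), white in the one-dot hole at (422,205), two-dot hole at (509,175) and three-dot hole at (596,143), as expected. Heights (60/76/38 mm), hole widths (about 40 mm), pitch (56 mm) and yaw (21.1°) all check out. The two cameras differ by about 4 mm in a consistent direction, so I'll average them. I'll grip across the rack's x axis.

```bash
cat >> h.py <<'E'
from scipy.spatial.transform import Rotation as Rn
def orient(deg):
    c,s=np.cos(np.radians(deg)),np.sin(np.radians(deg))
    return Rn.from_matrix(np.array([[-s,c,0],[c,s,0],[0,0,-1]])).as_rotvec() if 0 else Rn.from_matrix(np.column_stack([[-s,c,0],[c,s,0],[0,0,-1]])).as_rotvec()
BLUE=(.4463,-.1443); BLACK=(.4494,-.0373); H2=(.4810,-.3011); H3=(.5011,-.3532)
ZG=.100; UP=.225
def st(tag):
    s=read_state(); print(tag,"t%.1f"%s["clock"],"tcp",np.round(s["tcp_pos"],4),"F",np.round(s["ft_force"],2),"w%.3f"%s["grip_width"],"ff",s["finger_force"]); return s
E
sed -i 's/    return Rn.*if 0 else /    return /' h.py
python3 - <<'E'
from h import *
for a in (21.1,201.1):
    o=orient(a)
    for q in(BLUE,BLACK,H2,H3): print(a,[None if (j:=solve_ik((*q,z),o)) is None else np.round(j,2) for z in(ZG,UP)])
st("now")
E
```

```text
21.1 [array([-0.31,  0.29, -0.48,  0.8 ,  0.  ,  0.89]), array([-0.31,  0.18, -0.28,  1.11,  0.  ,  0.89])]
21.1 [array([-0.08,  0.26, -0.52,  0.79,  0.  ,  1.12]), array([-0.08,  0.14, -0.32,  1.11,  0.  ,  1.12])]
21.1 [array([-0.56,  0.47, -0.21,  0.89,  0.  ,  0.64]), array([-0.56,  0.38, -0.01,  1.18,  0.  ,  0.64])]
21.1 [array([-0.61,  0.55, -0.07,  0.95,  0.  ,  0.59]), array([-0.61,  0.47,  0.13,  1.23,  0.  ,  0.59])]
201.1 [array([-0.31,  0.29, -0.48,  0.8 ,  0.  , -2.25]), array([-0.31,  0.18, -0.28,  1.11,  0.  , -2.25])]
201.1 [array([-0.08,  0.26, -0.52,  0.79,  0.  , -2.02]), array([-0.08,  0.14, -0.32,  1.11,  0.  , -2.02])]
201.1 [array([-0.56,  0.47, -0.21,  0.89,  0.  , -2.5 ]), array([-0.56,  0.38, -0.01,  1.18,  0.  , -2.5 ])]
201.1 [array([-0.61,  0.55, -0.07,  0.95,  0.  , -2.55]), array([-0.61,  0.47,  0.13,  1.23,  0.  , -2.55])]
now t0.1 tcp [ 0.183  -0.4651  0.3035] F [0.76 0.38 0.28] w1.000 ff 0.0
```

```bash
cat >> h.py <<'E'
O=orient(21.1)
def pick(q):
    move_to((*q,UP),O); line_to((*q,ZG+.04),rate=.2); line_to((*q,ZG),rate=.06); st("at vial")
    set_gripper(.2,25); sleep(.2); st("gripped"); line_to((*q,UP),rate=.15); return st("lifted")
E
python3 - <<'E'
from h import *
pick(BLUE)
line_to((*H2,UP),rate=.2); sleep(.2); st("above hole")
p,d=snapshot("scene"); cv2.imwrite("pics/s1.png",cv2.resize(p[60:360,150:450],None,fx=2,fy=2))
E
```

```text
at vial t3.0 tcp [ 0.4464 -0.1443  0.1001] F [ 0.78  0.22 -0.27] w0.996 ff 0.0
gripped t3.8 tcp [ 0.4464 -0.1443  0.1001] F [-0.53  0.37  3.36] w0.318 ff 26.972387731075287
lifted t4.8 tcp [ 0.4459 -0.1442  0.2242] F [-0.42  0.05 -0.34] w0.322 ff 26.725434064865112
above hole t5.9 tcp [ 0.481  -0.3003  0.2252] F [0.77 0.27 0.44] w0.317 ff 26.724919080734253
```

View pics/s1.png

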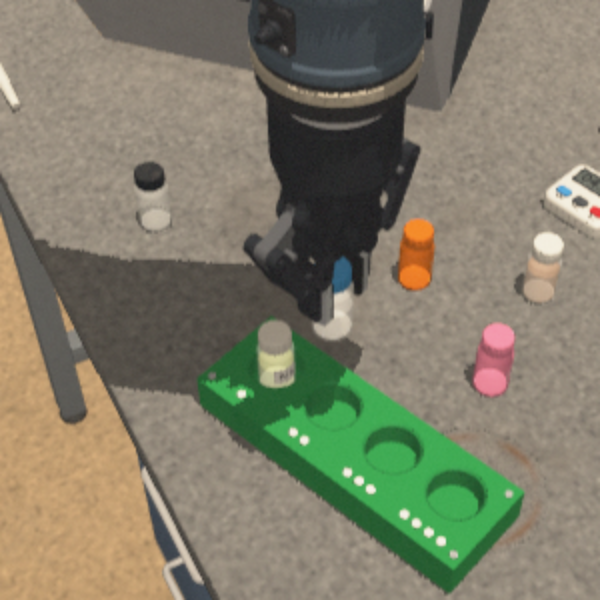

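The blue vial is held upright above the two-dot hole (vial bottom at crop (332,325)). Next I lower it with force checks.

```bash
cat >> h.py <<'E'
def place(q):
    """lower until the wrist feels the hole floor; stop if something is touched too high"""
    line_to((*q,ZG+.045),rate=.15); sleep(.2)
    f0=np.mean([(sleep(.03),read_state()["ft_force"])[1] for _ in range(8)],0)
    z=ZG+.045
    while z>ZG+.010:
        z-=.004 if z>ZG+.022 else .001
        line_to((*q,z),rate=.04); sleep(.1)
        df=np.mean([(sleep(.02),read_state()["ft_force"])[1] for _ in range(4)],0)-f0
        if abs(df[2])>2.5 or np.hypot(*df[:2])>5: break
    print("stopped z-ZG",round(z-ZG,4),"dF",np.round(df,2)); st("down"); return z
def release(q,z):
    set_gripper(.62); sleep(.2); st("open"); line_to((*q,z+.05),rate=.08); line_to((*q,UP),rate=.2)
E
python3 - <<'E'
from h import *
z=place(H2)
if z<ZG+.019: release(H2,z)
E
```

```text
stopped z-ZG 0.016 dF [ 0.41 -0.2   3.69]
down t11.7 tcp [ 0.4811 -0.3012  0.1161] F [1.16 0.26 3.91] w0.322 ff 26.994254887104034
open t12.3 tcp [ 0.481  -0.3011  0.116 ] F [-1.18  0.07  0.3 ] w0.620 ff 0.0
```

The floor was felt at exactly +16 mm and the vial released. I'll pick the black one next and check the blue on the way.

```bash
python3 - <<'E'
from h import *
move_to((*BLACK,UP),O); sleep(.1)
p,d=snapshot("scene"); cv2.imwrite("pics/s2.png",cv2.resize(p[120:360,180:440],None,fx=2.3,fy=2.3))
np.savez("s2.npz",p=p,d=d)
for k,b in dict(blue=(300,225,335,275),wrack=(272,212,304,252)).items():
    try: print(k,vial("scene",d,b,.076))
    except Exception as e: print(k,e)
set_gripper(1.0); st("x")
E
```

```text
blue (array([ 479. , -302.8,   13.4,   75.4]), array([ 479.1, -302.5]))
wrack (array([ 460.1, -250.7,   13.3,   75.3]), array([ 459.6, -250.5]))
x t15.1 tcp [ 0.4494 -0.0374  0.225 ] F [ 0.5  -0.36 -0.02] w0.997 ff 0.0
```

View pics/s2.png

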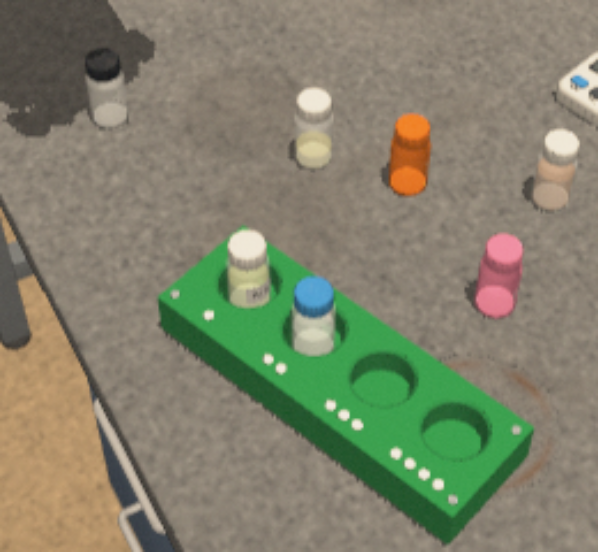

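The blue vial stands upright and centred in the two-dot hole (crop (313,315)), top at 75 mm, and the white one is unmoved at (248,268). Now the black one.

```bash
python3 - <<'E'
from h import *
s=pick(BLACK)
if s["finger_force"]>10 and .28<s["grip_width"]<.38:
    line_to((*H3,UP),rate=.2); z=place(H3)
    if z<ZG+.019:
        release(H3,z); move_to((.35,-.05,.30),O); sleep(.3)
        p,d=snapshot("scene"); cv2.imwrite("pics/s3.png",cv2.resize(p[120:360,180:440],None,fx=2.3,fy=2.3))
        for k,b in dict(blue=(300,225,335,275),wrack=(272,212,304,252),black=(330,245,365,300)).items(): print(k,vial("scene",d,b,.076))
        st("end")
E
```

```text
at vial t16.8 tcp [ 0.4495 -0.0373  0.1001] F [0.06 0.99 0.18] w0.996 ff 0.0
gripped t17.5 tcp [ 0.4495 -0.0373  0.1001] F [-1.31  0.63  3.96] w0.318 ff 27.076212465763092
lifted t18.5 tcp [ 0.449  -0.0373  0.2242] F [-0.1   0.83 -0.59] w0.321 ff 26.853177845478058
stopped z-ZG 0.016 dF [ 0.7  -0.62  3.03]
down t26.0 tcp [ 0.5012 -0.3533  0.1161] F [ 0.75 -1.41  3.67] w0.317 ff 27.09851324558258
open t26.6 tcp [ 0.5011 -0.3532  0.116 ] F [ 0.77 -0.7   0.54] w0.620 ff 0.0
blue (array([ 478.9, -303. ,   13.7,   75.1]), array([ 479.1, -302.5]))
wrack (array([ 459. , -250.9,   13.8,   75.2]), array([ 459.4, -250.7]))
black (array([ 498.3, -354.3,   13.8,   75.2]), array([ 498.7, -353.8]))
end t29.4 tcp [ 0.3502 -0.0502  0.2999] F [-0.04 -1.    0.52] w0.626 ff 0.0
```

View pics/s3.png

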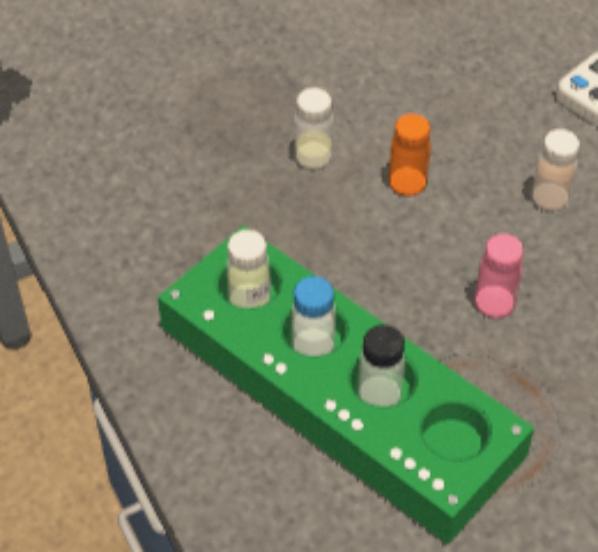

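White (248,268), blue (313,315) and black (382,365) stand upright in the one-, two- and three-dot holes, all tops at 75 mm. The arm is clear, so I'm handing in.

```bash
python3 -c "
from rig import *
print(close_job())"
```

```text
the job is handed in; nothing more can be done
None
```

The job is handed in: the blue-capped vial stands upright on the floor of the two-dot hole and the black-capped vial on the floor of the three-dot hole, placed in that order, with the white-capped vial still in the one-dot hole, at about 29 s on the robot's clock.

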